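Close and lock the stone-dust pot

TASK

Put the blue lid down flat in its keyed seat on top of the dust pot, then lift the pot's collar by a yellow ear, turn it anticlockwise (seen from above) to the red catch and let it drop down into the catch's notch, so that the lid is locked. Leave the tools and other things on the bench where they are.

Things in the scene. Friction and masses are not known exactly. Their poses are not given: they have to be found in the camera images.
- pot: Grey round dust pot fixed to the bench, 116 mm across. Origin: on its axis at bench level; z up. Black hose stub towards its own -x, 43 mm up. Steel flange of radius 80 mm (top 76 mm up) carries a steel ridge (radius 70 to 81 mm, top 86.5 mm up) and the red catch. Pot, ridge and catch do not move.
- seat (a point): Centre of the lid's flat seat on the pot, 100 mm above the bench, inside an 8 mm high rim; axes as the pot's. The rim has two facing gaps, 49 mm wide, towards the pot's +x and -x; elsewhere its inside is 46 mm or more from the axis.
- lid: Loose blue lid, about 0.25 kg. Origin: centre of its underside; z up. 8 mm thick disc 86 mm across with two lobes along its own x (110 mm over both, 44 mm wide, white lines), which fit the gaps of the rim with 2.5 mm play each side, either way round. On top a black upright bar grip, 44 mm along x, 18 mm along y, 8 to 53 mm above the underside. Home: top level with the rim.
- collar (a joint): Collar angle (rad) about the pot's axis, anticlockwise from above; 0 = open, starts within 0.06 of it. Aluminium ring, outer radius 70 mm, with two yellow ears, a white tooth and two claws (reach in to 47 mm from the axis, tops 117 mm up) between which the lid passes when open. Turns only while lifted; about 3 N at an ear, a little more if the tooth drags along the ridge.
- collar_lift (a joint): Height of the collar above its lowest position (m, 0 to 0.008, end stop). A spring and its weight pull it down with about 10 N. 0: tooth in the open gap or in the catch's notch; 0.005: tooth lying on the ridge. Lift by about 0.007 to turn it clear of the ridge. Let go over a notch, it drops by itself.
- ear_a (a point): Grip point of one yellow ear: an upright radial plate, 10 mm thick along the direction of turning, 34 mm along the radius (66 to 100 mm from the axis), 100 to 145 mm above the bench when down. Point: mid-plate, 86 mm from the axis, 128 mm up when down, at 58 degrees from the pot's +x at collar 0. Moves with the collar.
- ear_b (a point): Grip point of the second yellow ear: same plate and heights, at 238 degrees from the pot's +x at collar 0.
- tooth (a point): Foot of the collar's white tooth, 76 mm from the axis, at -32 degrees from the pot's +x at collar 0; 12 mm wide. The red catch is clamped on the flange at an unmeasured place: its notch (white line, 5 mm play) is met at a collar angle somewhere between 1.0 and 1.26; an upright red stop 0.03 rad past mid-notch halts the tooth even when lifted. Locked: tooth dropped in that notch.
- chisel: Bystander: flat steel stone chisel lying on the bench, 170 mm long, 22 wide, 13 high. Origin: underside centre.
- mallet: Bystander: stone mason's club hammer lying on its side, 260 mm long, steel head 100 x 50 mm. Origin: underside centre.
- offcut: Bystander: pale grey stone offcut, 70 x 90 x 65 mm. Origin: underside centre.
- bottle: Bystander: white water bottle with a blue cap, 66 mm across, 170 high. Origin: underside centre.
- rubbing_block: Bystander: brick-red rubbing block, 90 x 55 x 30 mm. Origin: underside centre.
- jar: Bystander: glass jar with a green lid, 64 mm across, 85 high. Origin: underside centre.
- scrub_brush: Bystander: wooden scrubbing brush with orange bristles, 150 x 45 x 38 mm. Origin: underside centre.
Not all that is in view belongs to the job. There is more than one size of the lid; the job needs the smaller.

How it is judged (in metres and radians):
On the way:
1. the lid lies flat in its keyed seat on the pot (horizontal distance between lid and pot below 0.004 m and z of lid in the frame of pot between 0.097 and 0.102 m and angle between the x axis of lid and the x axis of pot, either way round below 0.09 rad and angle between lid's own z axis and vertical below 0.04 rad), for 0.2 s.
At the end, for the whole second after the job is handed in: Lid still in its seat: within 4 mm of the pot axis, underside 97 to 102 mm up, lobes within 0.09 rad of the pot x axis (either way), level within 0.04 rad. Collar at 0.9 to 1.36 rad and within 2 mm of its lowest position, so its tooth is in the catch notch (all of step 1 and value of joint collar between 0.9 and 1.36 rad and value of joint collar_lift between -0.002 and 0.002 m and linear speed of lid below 0.02 m/s); the robot touches nothing.
It fails at once if a bystander on the bench is moved by more than 30 mm (distance of any of chisel, mallet, offcut, bottle, rubbing_block, jar, scrub_brush from where it was at the start of the episode above 0.03 m).
It also fails if it takes over 54 s, if anything falls off the work surface, if the arm or the gripper's body presses on something with over 40 N, if the wrist force passes 120 N, or if a joint passes its speed limit or range.

ROBOT

A 6-joint arm with a two-finger parallel gripper is mounted at the origin on the work surface. World frame = base frame: x ahead of the robot, y to its left, z up, the work surface at z = 0. Lengths are in mm, angles in rad, forces in N, time in s.
With the tool pointing down it reaches from about 275 to 1000 mm from the base axis. Payload 8.4 kg.
Tool frame: the origin (TCP) lies at the very end of the fingers, on their centre line; the grasp point (between the pads) lies 19 mm behind it; z points along the fingers, y is the line along which they close (so a half turn about z gives the same grasp; the last joint's range is limited). The gripper opens to 85 mm and grips with 20 to 120 N. Pads are 22 mm wide; open, the fingers measure 114 mm over their backs; the gripper's body (76 mm by 85 mm) begins 54 mm behind the grasp point. The pads swing forward as they close: fully open they stand 13 mm farther back than shut.
Start: joints at [1.225, 0.353, 1.633, -0, 1.155, -0.002], TCP at [210.666, 588.428, 231.281] pointing down, gripper open.
Joint ranges: [-2.63, 2.63], [-0.92, 2.1], [0.06, 2.66], [-1.3, 4.44], [0, 2.69], [-3.02, 3.02]. Speed limits (rad/s): [2.22, 2.22, 2.79, 3.14, 3.14, 3.14].

INTERFACE

Orientations are given as [roll, pitch, yaw] about the fixed x, y, z axes, in that order (R = Rz(yaw) Ry(pitch) Rx(roll)).
In Python, from rig import telemetry, imaging, r gives the robot as it stands. The module is installed in compiled form; this text tells all that it offers.
- The arm moves only by the tool step_arm, never from a script. Its argument "moves" is a list of rows, each a list of 3 entries, a list of its own where there are three numbers: the turn, a rotation vector about the tool's x, y, z scaled (see below), then the shift along the tool's x, y, z scaled (see below), then the opening, from -1 (shut) to 1 (fully open). A call has 1 to 8 rows; each row is the pose to reach, as a shift and turn from the pose commanded when the call began, along the tool's axes at that moment; what a row does not reach only later rows make up. The controller multiplies each number of a shift by 200 mm and each number of a turn by 45 degrees. A row lasts 1/10 s, in which the tool goes at most 50 mm and 8.59 degrees, less where a joint would pass 70% of its speed; a pose out of reach is approached as far as the arm can. A call with a number of a shift or a turn outside -1 to 1 is refused whole. A call with a gripper value outside its range is refused whole. The fingers move at their own pace and stop on an object; "squeeze" is the grip in N (left out, the last holds). Time passes only in rows, so rows that repeat a pose let the fingers close. It gives the time, the measured TCP pose, the force, the opening and the grip force at its end, in the units of the state.
- telemetry.sense(): the state, without advancing time (a new reading comes with each control period).
- imaging.grab_frame(name): name is "scene" or "top"; returns the picture (384x512x3 uint8, red, green, blue); there is no depth.
- imaging.calibration(name): a dict with "fx", "fy", "cx", "cy" (pixels), "cam_to_world" (4x4, takes a point from camera to world coordinates). Camera axes: x right, y up, looking along -z (the intrinsics and any distortion apply to the point x, -y, -z); pixel columns grow to the right and rows downward; lengths in mm; the calibration is good to about 2 mm. A picture is of the moment at which its call begins. calibration takes no time and is no camera call.
- r.sign_off(): hands the job in; it is judged then, once.
Trained networks look in the newest picture that a camera, given by its name, has taken for a name from the list of things; names that differ only in an ending like _2 or _b are one class to them, and where a whole thing is asked for, a point or a joint stands for the part that bears it (a point fixed in the world has none). Each returns a list of dicts, best first, with "conf" (0 to 1); they miss things now and then, are a little off and sometimes report something else, mostly with a low value. They report only what shows in the picture. A call takes as long as a camera call. They do not tell look-alikes from the thing itself.
- imaging.recognise(camera, name): "extent" ([left, top, width, height] in pixels, round what is visible of it).
- imaging.mark_of(camera, name): "xy" ([column, row] in pixels: a listed point, or the origin of a listed thing).
The state is a dict: "clock": time; "qpos": joint angles; "qvel": joint speeds; "joint_efforts": joint torques, N m; "eef_pos": TCP position; "tcp_rot": TCP orientation; "contact_force": force on the tool from outside, world axes, zero at the start; "wrist_torque": the same for the moment, N m; "opening": opening from 0.0 (shut) to 1.0 (fully open); "grasp_force": force on a finger pad.
Only numpy, scipy, OpenCV 4.12 (cv2) and the standard library are available. Lean on these libraries where they do the work, as an engineer would, in place of code of your own. Each camera call takes 0.05 s, during which the arm holds its last target. There are 200 camera calls.

## Working session

There is one attempt and no reset: what is moved stays moved. The work goes in short steps, Python scripts to look and compute and a tool call to move; the robot and the scene stay as the last step left them, time stands still between calls to the robot, and variables do not carry over. Pictures are saved under pics/ and viewed, at most 10 in all, crops included, and the job is handed in when it is done.

Besides the shell and the picture viewer there is one more tool, called after ">>>" by a JSON object that holds its "op" and its "data". step_arm: Moves the arm, as the interface text tells. Its arguments: {"type":"object","properties":{"moves":{"type":"array"},"squeeze":{"type":"number"}},"required":["moves"]}

```bash
mkdir -p pics; cat > h.py <<'E'
import numpy as np, cv2
from rig import telemetry, imaging, r
from scipy.spatial.transform import Rotation as R
def K(n): return imaging.calibration(n)
def px2w(n,uv,z):
    c=K(n);T=np.array(c["cam_to_world"]);d=np.array([(uv[0]-c["cx"])/c["fx"],-(uv[1]-c["cy"])/c["fy"],-1.])
    d=T[:3,:3]@d;o=T[:3,3];return o+d*(z-o[2])/d[2]
def w2px(n,p):
    c=K(n);T=np.array(c["cam_to_world"]);q=T[:3,:3].T@(np.array(p,float)-T[:3,3])
    return np.array([c["cx"]+c["fx"]*q[0]/-q[2],c["cy"]+c["fy"]*q[1]/q[2]])
def tri(a,b):
    A=[];B=[]
    for n,uv in((("scene"),a),("top",b)):
        o=np.array(K(n)["cam_to_world"])[:3,3];d=px2w(n,uv,0)-o;d/=np.linalg.norm(d);P=np.eye(3)-np.outer(d,d);A.append(P);B.append(P@o)
    return np.linalg.lstsq(np.vstack(A),np.hstack(B),rcond=None)[0]
def save(n,f,crop=None,s=1):
    im=imaging.grab_frame(n)
    im=im[:,:,::-1]
    if crop: x,y,w,h=crop; im=im[y:y+h,x:x+w]
    cv2.imwrite("pics/"+f,cv2.resize(im,None,fx=s,fy=s,interpolation=cv2.INTER_CUBIC))
E
python3 - <<'E'
from h import *
for n in("scene","top"):
    save(n,n+"0.png",s=1.5); c=K(n); print(n,{k:(np.round(v,3).tolist()) for k,v in c.items()})
    for t in("lid","pot","seat","ear_a","ear_b","tooth"):
        print(t,[(np.round(d["xy"],1).tolist(),round(d["conf"],2)) for d in imaging.mark_of(n,t)][:5])
    print([(d["extent"],round(d["conf"],2)) for d in imaging.recognise(n,"lid")])
s=telemetry.sense();print(s)
E
```

```text
scene {'fx': 348.791, 'fy': 348.791, 'cx': 254.579, 'cy': 193.372, 'cam_to_world': [[-0.875, -0.4, 0.273, 793.582], [0.484, -0.739, 0.469, 386.89], [0.015, 0.543, 0.84, 860.711], [0.0, 0.0, 0.0, 1.0]]}
lid [([290.6, 273.7], 0.67), ([351.2, 241.7], 0.62)]
pot [([242.3, 169.2], 0.9)]
seat [([239.6, 151.1], 0.71)]
ear_a [([242.3, 164.1], 0.88), ([233.9, 119.4], 0.71)]
ear_b [([242.3, 164.1], 0.88), ([233.9, 119.4], 0.71)]
tooth [([216.3, 154.3], 0.74)]
[([268.9, 256.9, 41.2, 37.5], 0.89), ([323.7, 215.5, 60.9, 52.6], 0.84)]
top {'fx': 427.258, 'fy': 427.258, 'cx': 251.671, 'cy': 189.675, 'cam_to_world': [[-0.017, 0.992, -0.121, 402.261], [-1.0, -0.017, 0.0, -25.188], [-0.002, 0.121, 0.993, 1383.479], [0.0, 0.0, 0.0, 1.0]]}
lid [([194.1, 198.8], 0.63), ([193.7, 261.1], 0.61)]
pot [([304.6, 206.6], 0.63)]
seat [([307.1, 210.7], 0.9)]
ear_a [([336.0, 216.2], 0.93), ([277.3, 191.6], 0.72), ([311.8, 185.3], 0.52)]
ear_b [([336.0, 216.2], 0.93), ([277.3, 191.6], 0.72), ([311.8, 185.3], 0.52)]
tooth [([313.0, 184.7], 0.91), ([303.2, 209.3], 0.57)]
[([181.1, 180.5, 28.2, 33.4], 0.96), ([166.7, 243.0, 48.8, 35.9], 0.63)]
{'clock': 0.8, 'qpos': array([ 1.22462602e+00,  3.52994078e-01,  1.63344636e+00,  5.54139328e-05,
        1.15523432e+00, -2.40851739e-03]), 'qvel': array([ 6.96518635e-05,  2.96856141e-04,  2.60895817e-04,  1.25644347e-03,
       -6.75783904e-04,  8.04133241e-04]), 'joint_efforts': array([-1.04484004e-04, -6.05122304e+01, -3.42429185e+01, -2.38865250e-04,
        9.14383672e-04, -7.79543512e-06]), 'eef_pos': array([210.62069438, 588.40300153, 231.2648014 ]), 'tcp_rot': array([-3.14151067e+00, -5.08933901e-05,  2.79780849e+00]), 'contact_force': array([ 0.412715  ,  0.23063791, -0.8883566 ]), 'wrist_torque': array([ 7.45719555e-03, -8.71923062e-05, -5.15529488e-02]), 'grasp_force': 0.0, 'opening': 0.9991874764569563}
```

View pics/scene0.png

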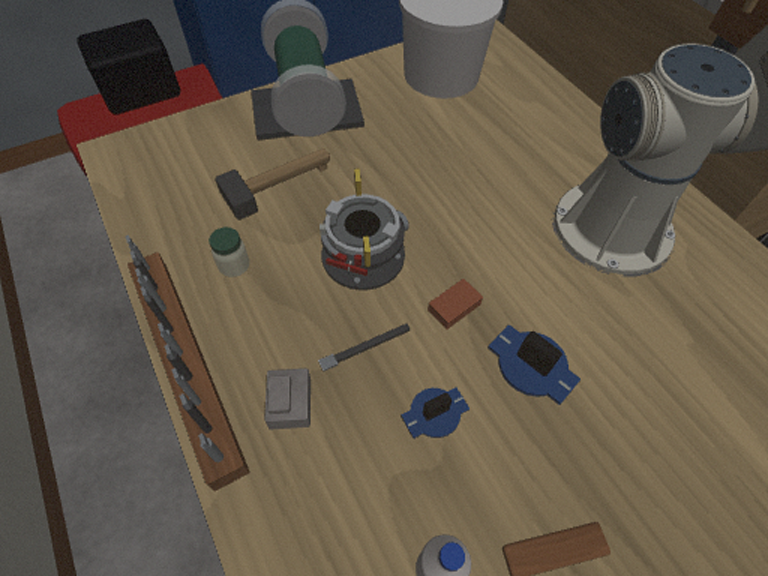

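View pics/top0.png

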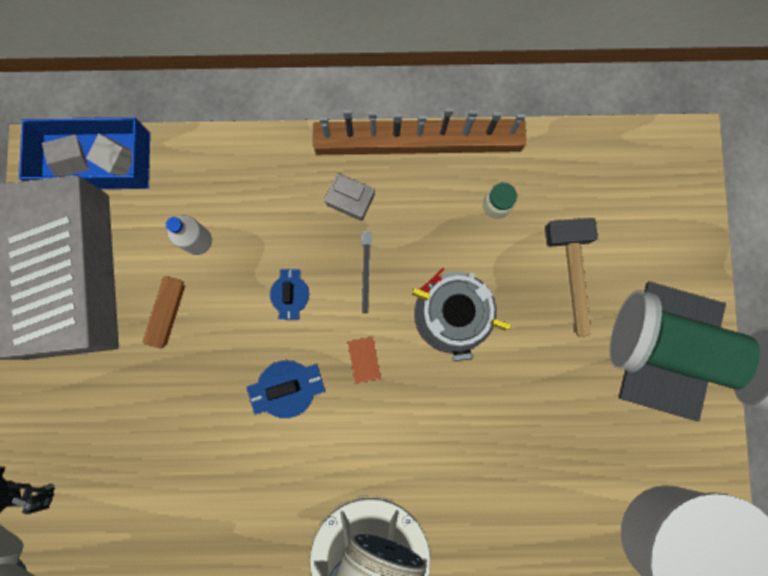

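Scene view: pot at about (242,160) in camera pixels, small lid at (290,274), large lid at (353,243), chisel between. Top view: pot at (306,207), small lid at (193,196), hose stub towards the bottom (307,237), red catch at (288,187).

```bash
python3 - <<'E'
from h import *
a=imaging.grab_frame("top")[:,:,::-1]; b=imaging.grab_frame("scene")[:,:,::-1]
f=lambda im,x,y,w,h:cv2.resize(im[y:y+h,x:x+w],(400,400*h//w),interpolation=cv2.INTER_CUBIC)
cv2.imwrite("pics/pot1.png",np.hstack([f(a,262,162,90,90),f(b,197,102,90,90)]))
for n,im,bx in(("top",a,(170,165,50,60)),("scene",b,(255,250,65,50))):
    x,y,w,h=bx; hsv=cv2.cvtColor(im[y:y+h,x:x+w],cv2.COLOR_BGR2HSV)
    m=cv2.inRange(hsv,(95,100,40),(130,255,255)); m=cv2.morphologyEx(m,cv2.MORPH_CLOSE,np.ones((7,7)))
    p=np.argwhere(m)[:,::-1]+[x,y]; W=np.array([px2w(n,q,6 if n=="top" else 6)[:2] for q in p])
    c=W.mean(0); e,v=np.linalg.eigh(np.cov(W.T)); print(n,len(p),"lid",c.round(1),np.sqrt(e).round(1),"axis deg",np.degrees(np.arctan2(v[1,1],v[0,1])).round(1), "min-rect",cv2.minAreaRect(W.astype(np.float32)))
print("seat tri",tri((239.6,151.1),(307.1,210.7)), px2w("top",(307.1,210.7),100),px2w("scene",(239.6,151.1),100))
print("pot tri",tri((242.3,169.2),(304.6,206.6)))
ea=tri((242.3,164.1),(277.3,191.6));eb=tri((233.9,119.4),(336,216.2));print(ea,eb)
print("tooth",tri((216.3,154.3),(313,184.7)))
for n,u in(("top",(277.3,191.6)),("top",(336,216.2)),("scene",(242.3,164.1)),("scene",(233.9,119.4))):print(px2w(n,u,128))
E
```

```text
top 624 lid [553.4 166.5] [19.6 27.4] axis deg 177.8 min-rect ((553.50244140625, 166.82080078125), (81.31719970703125, 104.36397552490234), 89.029296875)
scene 818 lid [557.5 168.8] [21.6 29.8] axis deg 177.2 min-rect ((554.8991088867188, 166.86968994140625), (83.2420425415039, 108.17813110351562), 88.2694091796875)
seat tri [ 499.61286001 -198.18987354   72.55010988] [ 492.62709127 -191.00500678  100.        ] [ 514.38701065 -181.80709701  100.        ]
pot tri [ 508.35038885 -192.49323506    0.84167817]
[ 546.73614138 -100.27943739  152.8487874 ] [ 477.6487922  -275.97618628  121.53098454]
tooth [ 573.01352734 -213.48390446   85.70546803]
[ 548.71122328 -101.10408373  128.        ]
[ 473.04812668 -271.70575249  128.        ]
[ 538.95652447 -118.17790373  128.        ]
[ 484.23554929 -273.70458089  128.        ]
```

View pics/pot1.png

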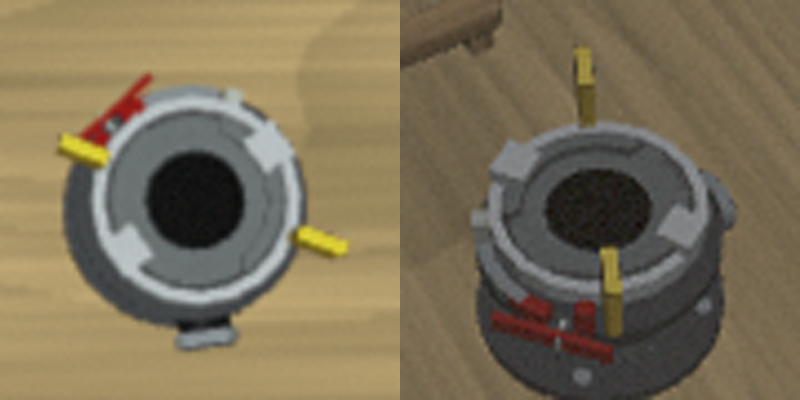

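Crop: in the top view the ears sit at about (81,150) and (322,241) of the left crop, the hose at (205,335), the catch at (115,115) with its white line. I'll fit the pot pose from these features.

```bash
cat >> h.py <<'E'
from scipy.optimize import minimize
def ear_poly(n,x,y,th,lift=0,sh=(0,0)):
    out=[]
    for t in(th,th+np.pi):
        u=np.array([np.cos(t),np.sin(t)]);v=np.array([-u[1],u[0]])
        P=[w2px(n,[*(np.array([x,y])+u*r_+v*s_),z]) for r_ in(66,100) for s_ in(-5,5) for z in(107+lift,145+lift)]
        out.append(cv2.convexHull(np.array(P,np.float32))[:,0]+np.array(sh))
    return out
def yellow(im):
    h=cv2.cvtColor(im,cv2.COLOR_RGB2HSV); return cv2.inRange(h,(20,120,70),(35,255,255))
def ear_fit(views,ims,p0,lift=0):
    S=8
    def cost(p):
        c=0
        for n in views:
            cx,cy=w2px(n,[p0[0],p0[1],100]).astype(int)-60
            m=yellow(ims[n])[cy:cy+120,cx:cx+120].astype(np.float32)/255
            q=np.zeros((120*S,120*S),np.uint8)
            for g in ear_poly(n,p[0],p[1],p[2]/50,lift): cv2.fillConvexPoly(q,np.round((g-[cx,cy]+.5)*S).astype(np.int32),255)
            q=cv2.resize(q,(120,120),interpolation=cv2.INTER_AREA)/255.
            c+=((q-m)**2).sum()
        return c
    b=minimize(cost,[p0[0],p0[1],p0[2]*50],method="Nelder-Mead",options=dict(initial_simplex=np.array([[p0[0]+a,p0[1]+b_,p0[2]*50+c_] for a,b_,c_ in((-6,-6,-3),(8,0,0),(0,8,0),(0,0,5))])))
    return b.x*[1,1,1/50],b.fun
E
python3 - <<'E'
from h import *
ims={n:imaging.grab_frame(n) for n in("top","scene")}
for v in(["top"],["scene"],["top","scene"]): 
    p,f=ear_fit(v,ims,(505,-190,1.15)); print(v,p.round(3),"ear deg",np.degrees(p[2]).round(1),"cost",round(f,1))
x,y,th=p
# ring circle/hole & hose & catch in top
g=ims["top"]; 
for n in("top","scene"):
    im=cv2.cvtColor(ims[n],cv2.COLOR_RGB2GRAY); cx,cy=w2px(n,[x,y,90]).astype(int)
    s=im[cy-12:cy+13,cx-14:cx+15]; m=np.zeros_like(im); m[cy-25:cy+25,cx-25:cx+25]=(im[cy-25:cy+25,cx-25:cx+25]<35)
    k,l,st,ce=cv2.connectedComponentsWithStats(m); i=1+np.argmax(st[1:,4]); print(n,"hole px",ce[i],st[i], "pred seat px",w2px(n,[x,y,100]),"hole@100",px2w(n,ce[i],100))
h=px2w("top",(262+205/4.444,162+335/4.444),43); print("hose",h,"pot yaw",np.degrees(np.arctan2(y-h[1],x-h[0])), "ear-58:",np.degrees(th)-58)
for z in(86,95):
    c=px2w("top",(262+115/4.444-.5,162+125/4.444-.5),z); print("catch line top",c,np.degrees(np.arctan2(c[1]-y,c[0]-x)),np.hypot(c[1]-y,c[0]-x))
    c=px2w("scene",(197+162/4.444-.5,102+330/4.444-.5),z); print("catch line scene",c,np.degrees(np.arctan2(c[1]-y,c[0]-x)),np.hypot(c[1]-y,c[0]-x))
E
```

```text
['top'] [ 505.228 -186.579    1.186] ear deg 67.9 cost 12.5Traceback (most recent call last):
  File "<stdin>", line 4, in <module>
  File "h.py", line 43, in ear_fit
    b=minimize(cost,[p0[0],p0[1],p0[2]*50],method="Nelder-Mead",options=dict(initial_simplex=np.array([[p0[0]+a,p0[1]+b_,p0[2]*50+c_] for a,b_,c_ in((-6,-6,-3),(8,0,0),(0,8,0),(0,0,5))])))
    res = _minimize_neldermead(fun, x0, args, callback, bounds=bounds,
                               **options)
    fxe = func(xe)
    fx = function(np.copy(x), *(wrapper_args + args))
  File "h.py", line 39, in cost
    for g in ear_poly(n,p[0],p[1],p[2]/50,lift): cv2.fillConvexPoly(q,np.round((g-[cx,cy]+.5)*S).astype(np.int32),255)
             ~~~~~~~~^^^^^^^^^^^^^^^^^^^^^^^^^^
  File "h.py", line 26, in ear_poly
    P=[w2px(n,[*(np.array([x,y])+u*r_+v*s_),z]) for r_ in(66,100) for s_ in(-5,5) for z in(107+lift,145+lift)]
       ~~~~^^^^^^^^^^^^^^^^^^^^^^^^^^^^^^^^^^^^
  File "h.py", line 9, in w2px
    c=K(n);T=np.array(c["cam_to_world"]);q=T[:3,:3].T@(np.array(p,float)-T[:3,3])
  File "h.py", line 4, in K
    def K(n): return imaging.calibration(n)
                     ~~~~~~~~~~~~~~~~~~~^^^
ValueError: time passes only in moves, steps and waits
```

```bash
sed -i 's/^def K(n).*/_c={n:imaging.calibration(n) for n in("scene","top")}\ndef K(n): return _c[n]/' h.py
cat > fit.py <<'E'
from h import *
ims={n:imaging.grab_frame(n) for n in("top","scene")}
for v in(["top"],["scene"],["top","scene"]): 
    p,f=ear_fit(v,ims,(505,-190,1.15)); print(v,p.round(3),"ear deg",np.degrees(p[2]).round(1),"cost",round(f,1))
x,y,th=p
for n in("top","scene"):
    im=cv2.cvtColor(ims[n],cv2.COLOR_RGB2GRAY); cx,cy=w2px(n,[x,y,90]).astype(int)
    m=np.zeros_like(im); m[cy-25:cy+25,cx-25:cx+25]=(im[cy-25:cy+25,cx-25:cx+25]<45)
    k,l,st,ce=cv2.connectedComponentsWithStats(m); i=1+np.argmax(st[1:,4]); print(n,"hole px",ce[i],st[i], "pred seat px",w2px(n,[x,y,100]),"hole@100",px2w(n,ce[i],100))
h=px2w("top",(262+205/4.444,162+335/4.444),43); print("hose",h,"pot yaw",np.degrees(np.arctan2(y-h[1],x-h[0])), "ear-58:",np.degrees(th)-58)
for z in(86,95):
    c=px2w("top",(262+115/4.444-.5,162+125/4.444-.5),z); print("catch line top",c,np.degrees(np.arctan2(c[1]-y,c[0]-x)),np.hypot(c[1]-y,c[0]-x))
    c=px2w("scene",(197+162/4.444-.5,102+330/4.444-.5),z); print("catch line scene",c,np.degrees(np.arctan2(c[1]-y,c[0]-x)),np.hypot(c[1]-y,c[0]-x))
E
python3 fit.py
```

```text
['top'] [ 505.203 -186.924    1.187] ear deg 68.0 cost 12.0
['scene'] [ 506.507 -186.816    1.187] ear deg 68.0 cost 15.9
['top', 'scene'] [ 505.874 -187.114    1.186] ear deg 67.9 cost 31.7
top hole px [305.58028169 206.8028169 ] [295 197  22  21 355] pred seat px [305.6649479  206.32976243] hole@100 [ 504.45040422 -186.81351333  100.        ]
scene hole px [241.14848485 148.60606061] [230 140  23  18 330] pred seat px [241.39792205 148.71748933] hole@100 [ 506.30429999 -187.81011049  100.        ]
hose [ 413.32115002 -198.86661312   43.        ] pot yaw 7.236732914942954 ear-58: 9.941067738945847
catch line top [ 559.15816903 -134.60858937   86.        ] 44.57814721568343 74.80699485650784
catch line scene [ 565.54674988 -123.80097311   86.        ] 46.695329870872584 87.00259803948887
catch line top [ 558.0698496  -133.84959335   95.        ] 45.580429352521776 74.5759270571134
catch line scene [ 568.19589461 -117.86814855   95.        ] 48.0124169452618 93.1616170833897
```

```bash
cat >> h.py <<'E'
def rotm(rpy): return R.from_euler("xyz",rpy).as_matrix()
def delta(x,y,z,yaw_deg,s=None):
    "target in tool units; tool pointing straight down"
    s=s or telemetry.sense(); A=rotm(s["tcp_rot"]); B=R.from_euler("xyz",[np.pi,0,np.radians(yaw_deg)]).as_matrix()
    d=A.T@(np.array([x,y,z])-s["eef_pos"]); w=R.from_matrix(A.T@B).as_rotvec()
    print("turn",np.round(np.degrees(w)/45,4).tolist(),"shift",np.round(d/200,4).tolist(),"clock",s["clock"])
E
python3 -c "
from h import *
delta(554,167,150,178)"
```

```text
turn [0.0, -0.0, -0.3933] shift [-2.3265, -1.4053, 0.4064] clock 1.1
```

>>> {"op": "step_arm", "data": {"moves": [[[0,0,-0.39],[-1,-0.6,0],0.1],[[0,0,-0.39],[-1,-0.6,0],0.1],[[0,0,-0.39],[-1,-0.6,0],0.1],[[0,0,-0.39],[-1,-0.6,0],0.1],[[0,0,-0.39],[-1,-0.6,0],0.1],[[0,0,-0.39],[-1,-0.6,0],0.1]]}}

```text
clock: 1.7
eef_pos: [360.7, 405.0, 231.4]
tcp_rot: [-3.141, 0.001, 3.101]
contact_force: [0.4, 0.3, -0.4]
opening: 0.55
grasp_force: 0.0
```

```bash
python3 -c "
from h import *
delta(554,167,150,178)
ims={n:imaging.grab_frame(n) for n in('top','scene')}
x,y=505.7,-187
rows=[]
for n in('top','scene'):
  for z in(100,108):
    mx=np.zeros((26,360,2),np.float32)
    for i,r_ in enumerate(np.linspace(34,70,26)):
      for j in range(360):
        a=np.radians(j-90+8); mx[i,j]=w2px(n,[x+r_*np.cos(a),y+r_*np.sin(a),z])
    o=cv2.remap(ims[n],mx,None,cv2.INTER_CUBIC); rows.append(cv2.resize(o,(720,130)))
    rows.append(np.zeros((6,720,3),np.uint8))
im=np.vstack(rows); 
for j in(0,90,180,270): cv2.putText(im,str(j-90),(2*j,14),0,.5,(255,0,0))
cv2.imwrite('pics/polar.png',cv2.convertScaleAbs(im[:,:,::-1],alpha=1.5))
"
```

```text
turn [-0.0011, 0.001, -0.0077] shift [-1.014, -1.1488, 0.409] clock 1.7
```

View pics/polar.png

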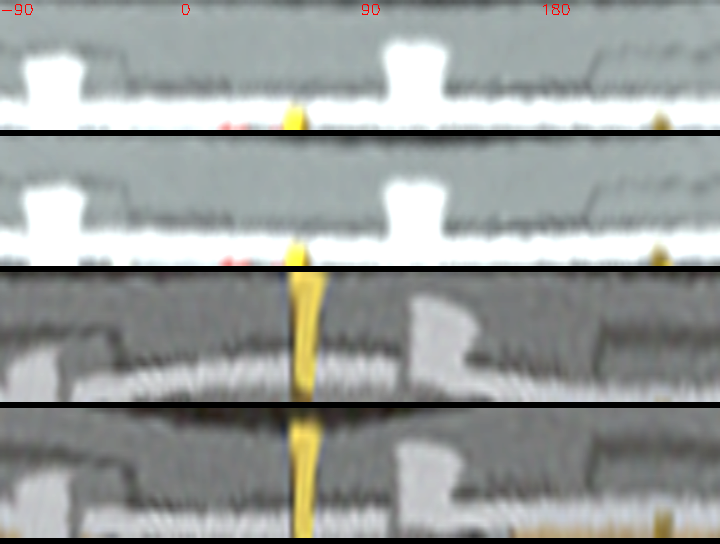

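Polar view (rows: top at z 100/108, scene at z 100/108): rim edges at −28° and 208.5° about an assumed 8° yaw, so the pot yaw is about 8.2°. The collar is at about +0.03 rad.

>>> {"op": "step_arm", "data": {"moves": [[[0,0,0],[-1,-1,0.1],0.1],[[0,0,0],[-1,-1,0.1],0.1],[[0,0,0],[-1,-1,0.1],0.1],[[0,0,0],[-1,-1,0.1],0.1],[[0,0,0],[-1,-1,0.1],0.1],[[0,0,0],[-1,-1,0.1],0.1],[[0,0,0],[-1,-1,0.1],0.1]]}}

```text
clock: 2.5
eef_pos: [553.1, 199.2, 210.8]
tcp_rot: [-3.141, 0.001, 3.102]
contact_force: [0.2, 0.8, -0.9]
opening: 0.55
grasp_force: 0.0
```

```bash
python3 -c "
from h import *
delta(554,167,18,178)"
```

```text
turn [-0.0005, 0.0009, -0.0059] shift [-0.0103, -0.1603, 0.9641] clock 2.5
```

>>> {"op": "step_arm", "data": {"moves": [[[0,0,0],[-0.01,-0.16,0.25],0.1],[[0,0,0],[-0.01,-0.16,0.5],0.1],[[0,0,0],[-0.01,-0.16,0.7],0.1],[[0,0,0],[-0.01,-0.16,0.85],0.1],[[0,0,0],[-0.01,-0.16,0.93],0.1],[[0,0,0],[-0.01,-0.16,0.96],0.1],[[0,0,0],[-0.01,-0.16,0.96],0.1]]}}

```text
clock: 3.2
eef_pos: [551.0, 169.8, 18.8]
tcp_rot: [-3.141, -0.001, 3.105]
contact_force: [-1.3, 0.5, -0.4]
opening: 0.549
grasp_force: 0.0
```

>>> {"op": "step_arm", "data": {"squeeze": 50, "moves": [[[0,0,0],[0,0,0],-1],[[0,0,0],[0,0,0],-1],[[0,0,0],[0,0,0],-1],[[0,0,0],[0,0,0],-1],[[0,0,0],[0,0,0],-1]]}}

```text
clock: 3.7
eef_pos: [552.6, 169.1, 20.7]
tcp_rot: [3.141, 0.002, 3.104]
contact_force: [-1.2, 2.3, 7.4]
opening: 0.202
grasp_force: 50.7
```

>>> {"op": "step_arm", "data": {"moves": [[[0,0,0],[0,0,-0.15],-1],[[0,0,0],[0,0,-0.4],-1],[[0,0,0],[0,0,-0.65],-1],[[0,0,0],[0,0,-0.85],-1],[[0,0,0],[0,0,-0.9],-1],[[0,0,0],[0,0,-0.9],-1]]}}

```text
clock: 4.3
eef_pos: [552.4, 168.8, 201.0]
tcp_rot: [3.14, 0.003, 3.104]
contact_force: [0.9, 0.2, -4.5]
opening: 0.206
grasp_force: 49.9
```

```bash
python3 -c "
from h import *
delta(505.7,-187,200,188.2)"
```

```text
turn [0.0011, 0.0044, -0.2301] shift [0.1666, -1.7866, 0.0024] clock 4.3
```

>>> {"op": "step_arm", "data": {"moves": [[[0,0,0],[0.03,-0.2,0],-1],[[0,0,0],[0.06,-0.42,0],-1],[[0,0,-0.05],[0.08,-0.64,0],-1],[[0,0,-0.1],[0.1,-0.84,0],-1],[[0,0,-0.2],[0.12,-0.95,0],-1],[[0,0,-0.23],[0.12,-1,0],-1],[[0,0,-0.23],[0.12,-1,0],-1]]}}

```text
clock: 5.0
eef_pos: [518.5, -31.6, 196.9]
tcp_rot: [3.141, -0.004, -3.0]
contact_force: [-0.4, 0.3, -3.0]
opening: 0.206
grasp_force: 50.4
```

```bash
python3 -c "
from h import *
delta(505.7,-187,200,188.2)"
```

```text
turn [0.0008, -0.005, -0.0023] shift [0.173, -0.7603, -0.0152] clock 5.0
```

>>> {"op": "step_arm", "data": {"moves": [[[0,0,0],[0.05,-0.2,0],-1],[[0,0,0],[0.1,-0.42,0],-1],[[0,0,0],[0.14,-0.62,0],-1],[[0,0,0],[0.17,-0.74,0],-1],[[0,0,0],[0.17,-0.76,0],-1],[[0,0,0],[0.17,-0.76,0],-1],[[0,0,0],[0.17,-0.76,0],-1]]}}

```text
clock: 5.7
eef_pos: [508.0, -184.3, 198.4]
tcp_rot: [3.14, -0.001, -2.998]
contact_force: [-0.0, 0.3, -3.6]
opening: 0.207
grasp_force: 50.8
```

```bash
cat > held.py <<'E'
from h import *
s=telemetry.sense(); print(s["eef_pos"],s["tcp_rot"]); zl=s["eef_pos"][2]-20.7
im=imaging.grab_frame("top"); im2=imaging.grab_frame("scene")
f=lambda im,p:cv2.resize(im[int(p[1])-45:int(p[1])+45,int(p[0])-45:int(p[0])+45],(400,400),interpolation=cv2.INTER_CUBIC)
import sys
cv2.imwrite("pics/"+sys.argv[1],cv2.convertScaleAbs(np.hstack([f(im,w2px("top",s["eef_pos"])),f(im2,w2px("scene",s["eef_pos"]))])[:,:,::-1],alpha=1.4))
for n,I in(("top",im),("scene",im2)):
    c=w2px(n,[*s["eef_pos"][:2],zl+4]).astype(int); x0,y0=c-30; hsv=cv2.cvtColor(I[y0:y0+60,x0:x0+60],cv2.COLOR_RGB2HSV)
    m=cv2.inRange(hsv,(95,100,25),(130,255,255)); p=np.argwhere(m)[:,::-1]+[x0,y0]
    W=np.array([px2w(n,q,zl+4 if n=="scene" else zl+8)[:2] for q in p]) if len(p) else np.zeros((0,2))
    if len(p)>5: print(n,len(p),cv2.minAreaRect(W.astype(np.float32)),W.min(0),W.max(0))
    print([(np.round(d["xy"],1).tolist(),px2w(n,d["xy"],zl).round(1),round(d["conf"],2)) for d in imaging.mark_of(n,"lid")])
delta(505.7,-187,200,188.2)
E
python3 held.py held1.png
```

```text
[ 507.99538333 -184.25877832  198.39033636] [ 3.14031670e+00 -1.25135814e-03 -2.99826627e+00]
top 143 ((472.3507385253906, -189.60733032226562), (35.53779220581055, 42.88699722290039), 7.436273574829102) [ 452.25593777 -212.48372369] [ 488.61331641 -170.23433345]
[([191.8, 261.6], array([350.6, 144.8, 177.7]), 0.97), ([330.0, 134.3], array([ 706.9, -254.3,  177.7]), 0.58), ([110.9, 207.4], array([505.9, 373.9, 177.7]), 0.54), ([308.8, 204.4], array([ 504.9, -186.4,  177.7]), 0.53)]
scene 504 ((512.4524536132812, -180.01907348632812), (83.86981201171875, 109.4475326538086), 65.46942138671875) [ 453.41567719 -228.24405371] [ 564.88611392 -140.85978448]
[([236.9, 129.2], array([ 514.5, -193.4,  177.7]), 0.74), ([352.6, 242.1], array([446.3, 214.9, 177.7]), 0.6), ([195.6, 268.3], array([765.3, 107.7, 177.7]), 0.22)]
turn [0.0003, -0.0001, 0.0016] shift [0.0149, -0.0101, -0.0041] clock 5.9
```

View pics/held1.png

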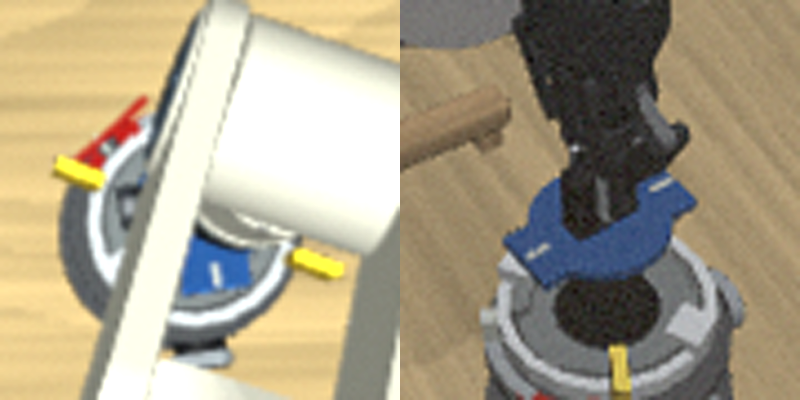

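Held lid: in the scene crop (right) it hangs level above the pot with lobe lines at (538,250) and (660,185). I'll fit its outline in that view.

```bash
cat >> h.py <<'E'
def lid_fit(I,zl,p0,n="scene",S=8):
    t=np.linspace(0,2*np.pi,72)
    c=w2px(n,[p0[0],p0[1],zl]).astype(int)-40
    hsv=cv2.cvtColor(I[c[1]:c[1]+80,c[0]:c[0]+80],cv2.COLOR_RGB2HSV)
    blue=(cv2.inRange(hsv,(95,100,25),(130,255,255))>0).astype(float)
    dark=cv2.dilate(((hsv[:,:,2]<50)&(blue==0)).astype(np.uint8),np.ones((3,3)))
    line=cv2.morphologyEx(blue,cv2.MORPH_CLOSE,np.ones((5,5)))
    def cost(p):
        x,y,a=p[0],p[1],p[2]/50; q=np.zeros((80*S,80*S),np.uint8); C=np.array([[np.cos(a),-np.sin(a)],[np.sin(a),np.cos(a)]])
        for L in(np.c_[43*np.cos(t),43*np.sin(t)],np.array([[-55,-22],[55,-22],[55,22],[-55,22]])):
            P=[w2px(n,[*(C@l+[x,y]),z]) for l in L for z in(zl,zl+8)]
            g=cv2.convexHull(np.array(P,np.float32))[:,0]; cv2.fillConvexPoly(q,np.round((g-c+.5)*S).astype(np.int32),255)
        q=cv2.resize(q,(80,80),interpolation=cv2.INTER_AREA)/255.
        return ((q-line)**2*(dark==0)).sum()
    s=np.array([p0[0],p0[1],p0[2]*50]); b=minimize(cost,s,method="Nelder-Mead",options=dict(initial_simplex=s+np.array([(-5,-5,-3),(6,0,0),(0,6,0),(0,0,5)])))
    return b.x[:2].round(2),np.degrees(b.x[2]/50).round(2),round(b.fun,1)
E
python3 - <<'E'
from h import *
s=telemetry.sense(); print(s["eef_pos"],np.degrees(s["tcp_rot"]))
print(lid_fit(imaging.grab_frame("scene"),s["eef_pos"][2]-20.7,(508,-184,np.radians(8.2))))
print(lid_fit(imaging.grab_frame("scene"),s["eef_pos"][2]-20.7,(506,-188,np.radians(6))))
E
```

```text
[ 508.34899921 -184.56848506  199.17913562] [ 1.79985958e+02 -6.25370822e-03 -1.71728715e+02]
(array([ 509.32, -187.19]), np.float64(9.94), np.float64(33.0))
(array([ 510.13, -186.53]), np.float64(10.09), np.float64(35.4))
```

```bash
python3 -c "
from h import *
delta(504.9,-184.8,134,188.2)"
```

```text
turn [0.0001, 0.0, 0.0012] shift [0.017, 0.0031, 0.3266] clock 6.0
```

>>> {"op": "step_arm", "data": {"moves": [[[0,0,0],[0.017,0.003,0],-1],[[0,0,0],[0.017,0.003,0.1],-1],[[0,0,0],[0.017,0.003,0.2],-1],[[0,0,0],[0.017,0.003,0.28],-1],[[0,0,0],[0.017,0.003,0.326],-1],[[0,0,0],[0.017,0.003,0.326],-1],[[0,0,0],[0.017,0.003,0.326],-1]]}}

```text
clock: 6.7
eef_pos: [505.0, -185.6, 134.5]
tcp_rot: [-3.141, 0.0, -2.998]
contact_force: [0.2, -1.5, -3.2]
opening: 0.202
grasp_force: 50.8
```

```bash
python3 - <<'E'
from h import *
s=telemetry.sense(); print(s["eef_pos"],np.degrees(s["tcp_rot"]),s["contact_force"])
I=imaging.grab_frame("scene")
print(lid_fit(I,s["eef_pos"][2]-20.7,(506,-186,np.radians(8.2))))
T=imaging.grab_frame("top"); e={"scene":I,"top":T}
print(lid_fit(T,s["eef_pos"][2]-20.7,(506,-186,np.radians(8.2)),"top"))
print(ear_fit(["scene"],e,(506,-187,1.186)))
f=lambda im,p:cv2.resize(im[int(p[1])-45:int(p[1])+45,int(p[0])-45:int(p[0])+45],(400,400),interpolation=cv2.INTER_CUBIC)
cv2.imwrite("pics/held2.png",cv2.convertScaleAbs(np.hstack([f(T,w2px("top",s["eef_pos"])),f(I,w2px("scene",s["eef_pos"]))])[:,:,::-1],alpha=1.4))
E
```

```text
[ 505.04457907 -185.63559327  134.54470877] [-1.79986433e+02  2.14268204e-02 -1.71797902e+02] [ 0.2061829  -1.49691564 -3.24067992]
(array([ 506.25, -189.64]), np.float64(10.17), np.float64(31.6))
(array([ 502.12, -178.34]), np.float64(17.89), np.float64(647.1))
(array([ 506.09846667, -186.79129168,    1.17689922]), np.float64(72.20936562860439))
```

View pics/held2.png

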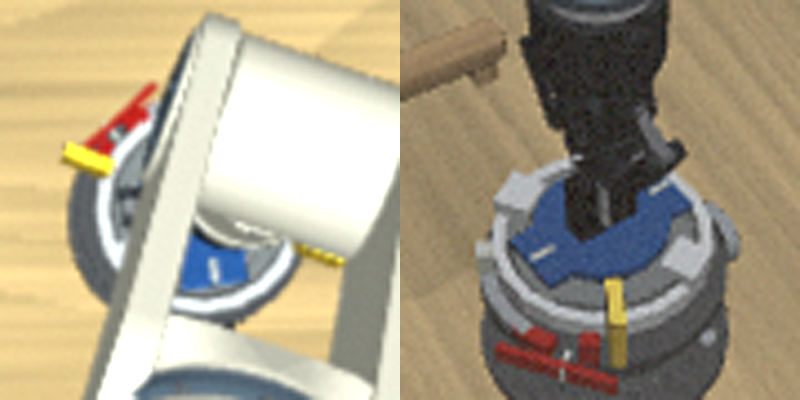

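```bash
python3 -c "
from h import *
delta(504.9,-184.3,124,187.4)"
```

```text
turn [-0.0009, 0.0017, 0.0177] shift [0.0014, 0.0076, 0.055] clock 6.8
```

>>> {"op": "step_arm", "data": {"moves": [[[0,0,0.018],[0.001,0.007,0],-1],[[0,0,0.018],[0.001,0.007,0.02],-1],[[0,0,0.018],[0.001,0.007,0.035],-1],[[0,0,0.018],[0.001,0.007,0.045],-1],[[0,0,0.018],[0.001,0.007,0.05],-1],[[0,0,0.018],[0.001,0.007,0.055],-1],[[0,0,0.018],[0.001,0.007,0.055],-1]]}}

```text
clock: 7.5
eef_pos: [504.3, -184.2, 122.9]
tcp_rot: [3.141, -0.0, -3.013]
contact_force: [0.1, -0.9, -3.6]
opening: 0.207
grasp_force: 50.8
```

>>> {"op": "step_arm", "data": {"moves": [[[0,0,0],[0,0,0.005],-1],[[0,0,0],[0,0,0.01],-1],[[0,0,0],[0,0,0.013],-1],[[0,0,0],[0,0,0.013],-1]]}}

```text
clock: 7.9
eef_pos: [504.3, -184.2, 120.7]
tcp_rot: [-3.142, 0.0, -3.013]
contact_force: [-2.1, 1.4, 2.5]
opening: 0.203
grasp_force: 51.6
```

```bash
python3 - <<'E'
from h import *
s=telemetry.sense(); print(s["eef_pos"],np.degrees(s["tcp_rot"]),s["contact_force"])
print(lid_fit(imaging.grab_frame("scene"),s["eef_pos"][2]-20.7,(506,-186,np.radians(8.2))))
E
```

```text
[ 504.34890486 -184.20018528  120.74560565] [-1.79997275e+02  1.81440623e-04 -1.72609771e+02] [-2.14014877  1.38937466  2.51091754]
(array([ 504.79, -188.98]), np.float64(11.12), np.float64(43.8))
```

>>> {"op": "step_arm", "data": {"moves": [[[0,0,0],[0,0,0],-0.1],[[0,0,0],[0,0,0],-0.1],[[0,0,0],[0,0,0],-0.1],[[0,0,0],[0,0,-0.1],-0.1],[[0,0,0],[0,0,-0.3],-0.1],[[0,0,0],[0,0,-0.5],-0.1],[[0,0,0],[0,0,-0.5],-0.1]]}}

```text
clock: 8.65
eef_pos: [507.5, -185.3, 225.8]
tcp_rot: [-3.137, 0.008, -3.012]
contact_force: [1.0, 0.3, 0.8]
opening: 0.45
grasp_force: 0.0
```

```bash
python3 - <<'E'
from h import *
s=telemetry.sense(); print(s["eef_pos"],s["contact_force"])
I=imaging.grab_frame("scene")
print(lid_fit(I,100,(506,-186,np.radians(8.2))))
p=w2px("scene",[505,-187,105]).astype(int)
cv2.imwrite("pics/seat.png",cv2.convertScaleAbs(cv2.resize(I[p[1]-50:p[1]+40,p[0]-45:p[0]+45],(500,500),interpolation=cv2.INTER_CUBIC)[:,:,::-1],alpha=1.5))
E
```

```text
[ 507.46273924 -185.28282359  225.79321996] [1.01264142 0.29251618 0.75512004]
(array([ 505.6 , -188.63]), np.float64(9.94), np.float64(54.7))
```

View pics/seat.png

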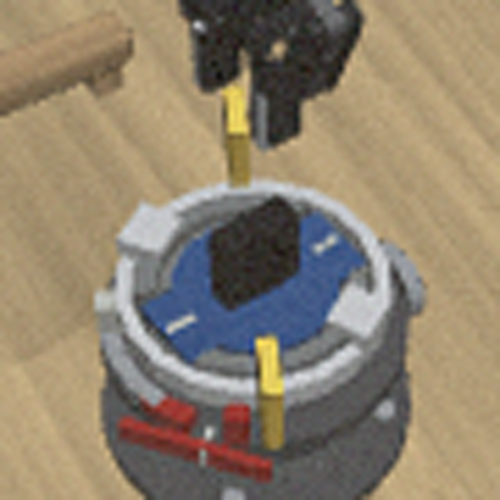

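The lid sits in the rim, lobes in the gaps (lines at (182,322) and (327,242)), claws clear. Next, ear_a.

>>> {"op": "step_arm", "data": {"moves": [[[0,0,0.18],[-0.05,0.1,0],-0.3],[[0,0,0.37],[-0.1,0.2,0],-0.3],[[0,0,0.56],[-0.15,0.3,0],-0.3],[[0,0,0.75],[-0.2,0.38,0],-0.3],[[0,0,0.93],[-0.2,0.38,0],-0.3],[[0,0,1],[-0.2,0.38,0],-0.3]]}}

```text
clock: 9.3
eef_pos: [533.8, -102.8, 219.1]
tcp_rot: [-3.141, -0.002, 2.481]
contact_force: [0.3, 0.5, -0.0]
opening: 0.353
grasp_force: 0.0
```

>>> {"op": "step_arm", "data": {"moves": [[[0,0,0.18],[0,0,0],-0.3],[[0,0,0.37],[0,0,0],-0.3],[[0,0,0.56],[0,0,0],-0.3],[[0,0,0.75],[0,0,0],-0.3],[[0,0,0.93],[0,0,0],-0.3],[[0,0,1],[0,0,0],-0.3]]}}

```text
clock: 9.9
eef_pos: [533.6, -103.5, 219.1]
tcp_rot: [-3.14, -0.001, 1.695]
contact_force: [-0.6, -0.3, -0.6]
opening: 0.352
grasp_force: 0.0
```

```bash
python3 -c "
from h import *
print(telemetry.sense()['qpos'])
delta(537.4,-104.7,170,67.9)"
```

```text
[-1.94327495e-01  2.40644919e-01  1.81945293e+00 -1.44450677e-05
  1.08344749e+00 -3.18103650e-01]
turn [-0.0025, -0.0001, 0.6487] shift [-0.0085, 0.0186, 0.2453] clock 9.9
```

>>> {"op": "step_arm", "data": {"moves": [[[0,0,0.18],[-0.008,0.019,0.05],-0.3],[[0,0,0.37],[-0.008,0.019,0.1],-0.3],[[0,0,0.55],[-0.008,0.019,0.15],-0.3],[[0,0,0.65],[-0.008,0.019,0.2],-0.3],[[0,0,0.65],[-0.008,0.019,0.245],-0.3],[[0,0,0.65],[-0.008,0.019,0.245],-0.3]]}}

```text
clock: 10.5
eef_pos: [537.0, -104.5, 169.5]
tcp_rot: [-3.138, 0.001, 1.192]
contact_force: [-0.6, 0.5, 0.8]
opening: 0.35
grasp_force: 0.0
```

```bash
python3 - <<'E'
from h import *
delta(537.4,-104.7,113,67.9)
s=telemetry.sense()
I=imaging.grab_frame("scene"); p=w2px("scene",s["eef_pos"]).astype(int)
cv2.imwrite("pics/ear.png",cv2.convertScaleAbs(cv2.resize(I[p[1]-45:p[1]+45,p[0]-45:p[0]+45],(500,500),interpolation=cv2.INTER_CUBIC)[:,:,::-1],alpha=1.5))
E
```

```text
turn [-0.0042, 0.0008, 0.0086] shift [0.0, 0.0033, 0.2823] clock 10.5
```

View pics/ear.png

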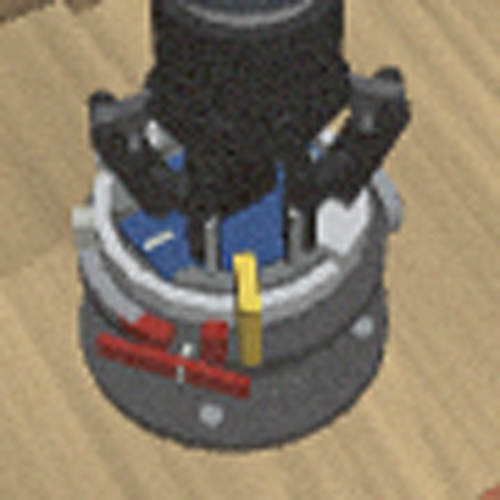

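Fingers straddle the ear (tips at x≈205 and 300, ear at 247). Descend and grip.

>>> {"op": "step_arm", "data": {"moves": [[[0,0,0.01],[0,0.003,0.1],-0.3],[[0,0,0.01],[0,0.003,0.18],-0.3],[[0,0,0.01],[0,0.003,0.24],-0.3],[[0,0,0.01],[0,0.003,0.28],-0.3],[[0,0,0.01],[0,0.003,0.28],-0.3]]}}

```text
clock: 11.05
eef_pos: [538.3, -104.9, 114.7]
tcp_rot: [-3.14, 0.0, 1.182]
contact_force: [0.4, 0.4, -0.1]
opening: 0.351
grasp_force: 0.0
```

>>> {"op": "step_arm", "data": {"squeeze": 50, "moves": [[[0,0,0],[0,0,0],-1],[[0,0,0],[0,0,0],-1],[[0,0,0],[0,0,0],-1],[[0,0,0],[0,0,0],-1]]}}

```text
clock: 11.45
eef_pos: [539.2, -104.9, 116.1]
tcp_rot: [3.141, -0.0, 1.181]
contact_force: [-0.9, 1.3, 3.4]
opening: 0.109
grasp_force: 51.0
```

>>> {"op": "step_arm", "data": {"moves": [[[0,0,0],[0,0,-0.02],-1],[[0,0,0],[0,0,-0.036],-1],[[0,0,0],[0,0,-0.036],-1],[[0,0,0],[0,0,-0.036],-1]]}}

```text
clock: 11.85
eef_pos: [538.6, -105.1, 122.4]
tcp_rot: [-3.141, 0.0, 1.182]
contact_force: [1.7, -3.5, -10.6]
opening: 0.105
grasp_force: 49.0
```

```bash
cat > arc.py <<'E'
from h import *
import sys
s=telemetry.sense(); C=np.array([505.,-184.4]); e=s["eef_pos"][:2]-C; print("r",np.hypot(*e),"ang",np.degrees(np.arctan2(e[1],e[0])),"yaw",np.degrees(s["tcp_rot"][2]),s["eef_pos"],s["contact_force"])
A=rotm(s["tcp_rot"])
for d in map(float,sys.argv[1:]):
    c,q=np.cos(np.radians(d)),np.sin(np.radians(d)); p=np.array([c*e[0]-q*e[1],q*e[0]+c*e[1]])-e
    print(d,"turn",round(-d/45,4),"shift",(A.T@[*p,0]/200).round(4))
E
python3 arc.py 4 9 14 20 26 32 38 44
```

```text
r 86.11353212813573 ang 67.00693630977862 yaw 67.69703317371491 [ 538.63764105 -105.12800293  122.40674119] [  1.68485701  -3.49646704 -10.6163003 ]
4.0 turn -0.0889 shift [-0.0007 -0.03    0.    ]
9.0 turn -0.2 shift [-0.0045 -0.0674  0.    ]
14.0 turn -0.3111 shift [-0.0115 -0.1043  0.    ]
20.0 turn -0.4444 shift [-0.0242 -0.1476  0.    ]
26.0 turn -0.5778 shift [-0.0413 -0.1893  0.    ]
32.0 turn -0.7111 shift [-6.270e-02 -2.289e-01  1.000e-04]
38.0 turn -0.8444 shift [-8.810e-02 -2.662e-01  1.000e-04]
44.0 turn -0.9778 shift [-1.172e-01 -3.005e-01  1.000e-04]
```

>>> {"op": "step_arm", "data": {"moves": [[[0,0,-0.089],[-0.001,-0.03,-0.003],-1],[[0,0,-0.2],[-0.0045,-0.0675,-0.003],-1],[[0,0,-0.311],[-0.0115,-0.104,-0.003],-1],[[0,0,-0.444],[-0.024,-0.1475,-0.003],-1],[[0,0,-0.578],[-0.041,-0.189,-0.003],-1],[[0,0,-0.711],[-0.063,-0.229,-0.003],-1],[[0,0,-0.844],[-0.088,-0.266,-0.003],-1],[[0,0,-0.844],[-0.088,-0.266,-0.003],-1]]}}

```text
clock: 12.65
eef_pos: [481.7, -101.8, 123.0]
tcp_rot: [-3.14, 0.001, 1.848]
contact_force: [1.0, -6.3, -11.9]
opening: 0.109
grasp_force: 48.9
```

```bash
python3 arc.py 4 9 14 19 22 24 26 28 30 32; python3 - <<'E'
from h import *
print(lid_fit(imaging.grab_frame("scene"),100,(506,-187,np.radians(8.2))))
E
```

```text
r 85.867355444085 ang 105.75825430901563 yaw 105.87925526324776 [ 481.68022063 -101.75987282  123.00446746] [  1.028642    -6.29781232 -11.89760701]
4.0 turn -0.0889 shift [-0.001 -0.03   0.   ]
9.0 turn -0.2 shift [-0.0051 -0.0672  0.0001]
14.0 turn -0.3111 shift [-1.250e-02 -1.039e-01  1.000e-04]
19.0 turn -0.4222 shift [-0.0231 -0.1398  0.0002]
22.0 turn -0.4889 shift [-0.0309 -0.1609  0.0002]
24.0 turn -0.5333 shift [-0.0367 -0.1747  0.0002]
26.0 turn -0.5778 shift [-0.0431 -0.1883  0.0003]
28.0 turn -0.6222 shift [-0.0498 -0.2017  0.0003]
30.0 turn -0.6667 shift [-0.0571 -0.2148  0.0003]
32.0 turn -0.7111 shift [-0.0648 -0.2277  0.0003]
(array([ 502.98, -188.33]), np.float64(10.12), np.float64(38.0))
```

>>> {"op": "step_arm", "data": {"moves": [[[0,0,-0.089],[-0.001,-0.03,0],-1],[[0,0,-0.2],[-0.005,-0.067,0],-1],[[0,0,-0.311],[-0.0125,-0.104,0],-1],[[0,0,-0.422],[-0.023,-0.14,0],-1],[[0,0,-0.489],[-0.031,-0.161,0],-1],[[0,0,-0.489],[-0.031,-0.161,0],-1]]}}

```text
clock: 13.3
eef_pos: [452.6, -116.4, 123.0]
tcp_rot: [-3.14, -0.0, 2.229]
contact_force: [-0.3, -7.9, -11.0]
opening: 0.107
grasp_force: 49.1
```

```bash
python3 arc.py 1 2 3 4 5 6 7 8 10; python3 - <<'E'
from h import *
s=telemetry.sense(); I=imaging.grab_frame("scene"); p=w2px("scene",[530,-150,110]).astype(int)
cv2.imwrite("pics/turn.png",cv2.convertScaleAbs(cv2.resize(I[p[1]-40:p[1]+40,p[0]-50:p[0]+50],(750,600),interpolation=cv2.INTER_CUBIC)[:,:,::-1],alpha=1.5))
E
```

```text
r 85.87313425832458 ang 127.58592339867918 yaw 127.73879491290882 [ 452.62163939 -116.35073456  123.04633204] [ -0.28746599  -7.85563262 -10.99062829]
1.0 turn -0.0222 shift [-0.     -0.0075  0.    ]
2.0 turn -0.0444 shift [-0.0002 -0.015   0.    ]
3.0 turn -0.0667 shift [-0.0005 -0.0225  0.    ]
4.0 turn -0.0889 shift [-0.001 -0.03   0.   ]
5.0 turn -0.1111 shift [-0.0015 -0.0374  0.    ]
6.0 turn -0.1333 shift [-0.0022 -0.0449  0.0001]
7.0 turn -0.1556 shift [-0.0031 -0.0523  0.0001]
8.0 turn -0.1778 shift [-0.004  -0.0598  0.0001]
10.0 turn -0.2222 shift [-0.0063 -0.0746  0.0001]
```

View pics/turn.png

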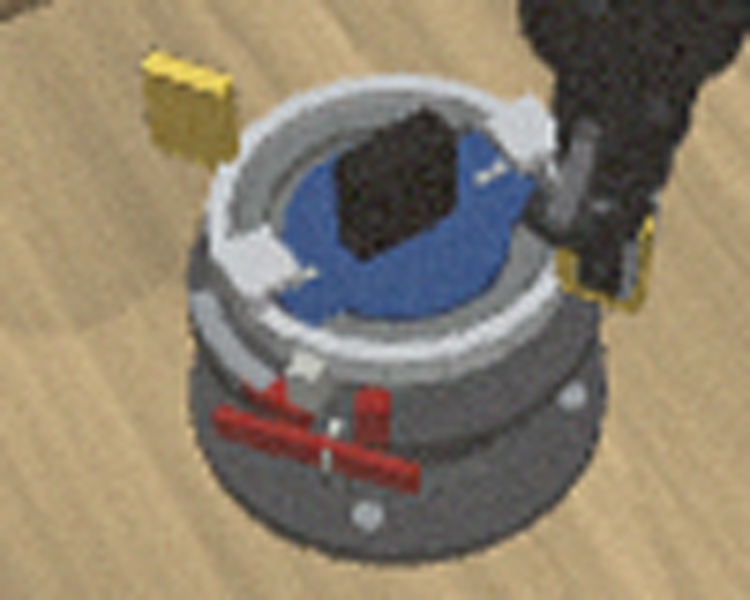

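Tooth at (305,375) is just short of the notch line (332,440), the stop at (373,410): about 6–7° to go.

>>> {"op": "step_arm", "data": {"moves": [[[0,0,-0.044],[0,-0.015,0],-1],[[0,0,-0.089],[-0.001,-0.03,0],-1],[[0,0,-0.111],[-0.0015,-0.0375,0],-1],[[0,0,-0.111],[-0.0015,-0.0375,0],-1]]}}

```text
clock: 13.75
eef_pos: [447.1, -121.0, 123.0]
tcp_rot: [-3.141, -0.001, 2.315]
contact_force: [0.5, -6.3, -11.2]
opening: 0.104
grasp_force: 49.3
```

>>> {"op": "step_arm", "data": {"moves": [[[0,0,-0.022],[0,-0.0075,0],-1],[[0,0,-0.022],[0,-0.0075,0],-1],[[0,0,-0.022],[0,-0.0075,0],-1]]}}

```text
clock: 14.05
eef_pos: [446.1, -121.9, 123.0]
tcp_rot: [-3.141, -0.001, 2.332]
contact_force: [-0.3, -5.4, -11.2]
opening: 0.106
grasp_force: 49.4
```

```bash
python3 arc.py; python3 - <<'E'
from h import *
I=imaging.grab_frame("scene"); p=w2px("scene",[550,-130,100]).astype(int)
cv2.imwrite("pics/turn2.png",cv2.convertScaleAbs(cv2.resize(I[p[1]-20:p[1]+20,p[0]-30:p[0]+30],(750,500),interpolation=cv2.INTER_CUBIC)[:,:,::-1],alpha=1.5))
E
```

```text
r 85.89234507004342 ang 133.3269417076645 yaw 133.61599553724906 [ 446.06406629 -121.9175972   123.02742564] [ -0.2743023   -5.40783711 -11.20567782]
```

View pics/turn2.png

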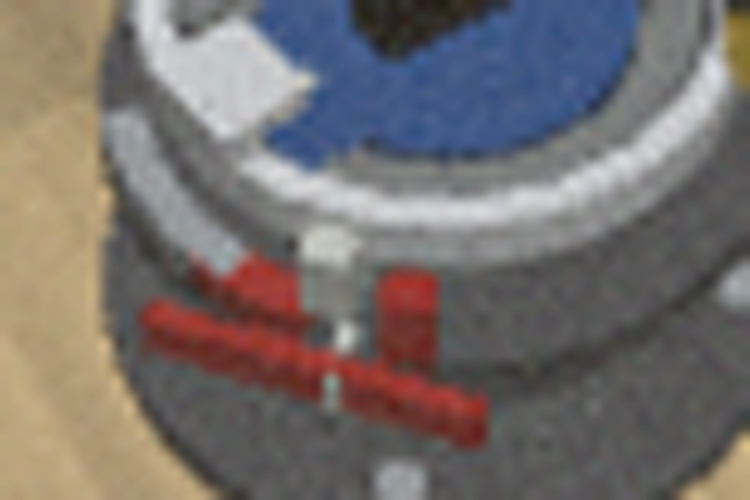

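Tooth centre at (330,265) with gap between 302 and 378: about 2 mm (1.3°) short of mid-notch. Advance and lower.

>>> {"op": "step_arm", "data": {"moves": [[[0,0,-0.029],[0,-0.01,0],-1],[[0,0,-0.029],[0,-0.01,0],-1],[[0,0,-0.029],[0,-0.01,0.015],-1],[[0,0,-0.029],[0,-0.01,0.03],-1],[[0,0,-0.029],[0,-0.01,0.036],-1],[[0,0,-0.029],[0,-0.01,0.036],-1]]}}

```text
clock: 14.7
eef_pos: [444.6, -123.1, 116.3]
tcp_rot: [-3.141, -0.001, 2.355]
contact_force: [-4.0, -4.9, -2.7]
opening: 0.108
grasp_force: 50.6
```

>>> {"op": "step_arm", "data": {"moves": [[[0,0,0],[0,0,0],-0.3],[[0,0,0],[0,0,0],-0.3],[[0,0,0],[0,0,0],-0.3],[[0,0,0],[0,0,-0.1],-0.3],[[0,0,0],[0,0,-0.3],-0.3],[[0,0,0],[0,0,-0.55],-0.3],[[0,0,0],[0,0,-0.7],-0.3],[[0,0,0],[0,0,-0.7],-0.3]]}}

```text
clock: 15.5
eef_pos: [448.0, -123.5, 260.8]
tcp_rot: [3.137, 0.007, 2.356]
contact_force: [0.3, -1.2, 0.3]
opening: 0.348
grasp_force: 0.0
```

>>> {"op": "step_arm", "data": {"moves": [[[0,0,0],[-1,0,0],-0.3],[[0,0,0],[-1,0,0],-0.3],[[0,0,0],[-1,0,0],-0.3],[[0,0,0],[-1,0,0],-0.3],[[0,0,0],[-1,0,0],-0.3]]}}

```text
clock: 16.0
eef_pos: [589.8, -268.0, 253.9]
tcp_rot: [-3.141, 0.001, 2.354]
contact_force: [0.7, 0.6, -0.5]
opening: 0.352
grasp_force: 0.0
```

```bash
python3 - <<'E'
from h import *
s=telemetry.sense(); print(s["eef_pos"],s["contact_force"])
ims={n:imaging.grab_frame(n) for n in("top","scene")}
for l in(0,5):
  for v in(["top"],["scene"]): p,f=ear_fit(v,ims,(505.5,-187,2.35),l); print(l,v,p.round(3),round(f,1),"collar",p[2]-np.radians(66.25))
for z in(98,100,103): print(z,lid_fit(ims["scene"],z,(506,-187,np.radians(8.2))))
E
```

```text
[ 589.77073948 -268.01684396  253.90731484] [ 0.72997014  0.58524678 -0.46797112]
0 ['top'] [ 506.097 -185.321    2.366] 39.3 collar 1.2093898596232626
0 ['scene'] [ 507.312 -185.85     2.346] 29.3 collar 1.18987864443472
5 ['top'] [ 505.761 -185.364    2.363] 39.9 collar 1.2063810422720707
5 ['scene'] [ 509.813 -182.048    2.34 ] 29.8 collar 1.1839923229673026
98 (array([ 502.82, -190.92]), np.float64(10.29), np.float64(103.0))
100 (array([ 503.83, -189.6 ]), np.float64(9.69), np.float64(106.3))
103 (array([ 505.28, -187.14]), np.float64(11.72), np.float64(110.9))
```

```bash
python3 -c "
from h import *
print(r.sign_off())"
```

```text
the job is handed in; nothing more can be done
None
```

I handed the job in at about 16 s. By my camera and force readings, the lid is in its seat and the collar is turned to about 1.2 rad and dropped into the catch notch; the sign-off returned no verdict.

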